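Hold the third sample under the reader

ROBOT

A 6-joint arm with a two-finger parallel gripper is mounted at the origin on the work surface. World frame = base frame: x ahead of the robot, y to its left, z up, the work surface at z = 0. Lengths are in m, angles in rad, forces in N, time in s.
With the tool pointing down it reaches from about 0.275 to 0.725 m from the base axis. Payload 5.6 kg.
Tool frame: the origin (TCP) lies on the centre line of the jaws, within the pads' length; the fingertips stand 25 mm ahead of it and the grasp point (between the pads) lies 6 mm ahead of it; z points along the fingers, y is the direction in which the jaws open and shut (so a half turn about z gives the same grasp; the last joint's range is limited). The gripper opens to 85 mm and grips with 20 to 120 N. Pads are 22 mm wide; open, the fingers measure 114 mm over their backs; the gripper's body (76 mm by 85 mm) begins 54 mm behind the grasp point. The pads swing forward as they close: fully open they stand 13 mm farther back than shut.
Start: joints at [-1.055, 0.255, 0.108, 0, -1.424, -0.285], TCP at [0.126, -0.535, 0.256] pointing down, gripper open.
Joint ranges: [-2.95, 2.95], [-1.21, 1.97], [-1.09, 1.5], [-2.87, 1.71], [-2.94, -0.07], [-3.05, 3.05]. Speed limits (rad/s): [2.57, 2.57, 3.14, 3.14, 3.14, 3.14].

INTERFACE

Orientations are given as a unit quaternion [x, y, z, w].
In Python, from plant import bot, vision gives the robot as it stands. Calls block until the motion is done:
- bot.goto(position, orientation): joint-space move of the TCP to a pose.
- bot.line_to(position, orientation=None, velocity=0.15): straight line of the TCP; orientation=None keeps the orientation; velocity is the mean speed in m/s.
- bot.set_joints(angles): joint-space move.
- bot.command_gripper(opening, f_grip=None): finger opening in m; f_grip is the grip in N (None keeps the last); returns when the fingers have stopped.
- bot.hold(seconds).
- bot.solve_ik(position, orientation): joint angles nearest the present ones, or None.
- vision.get_image(name): name is "scene" or "top" or "wrist"; returns the picture (400x640x3 uint8, blue, green, red); there is no depth.
- vision.camera_params(name): a dict with "intrinsics" (3x3 intrinsics, pixels), "k1" (the pictures are not rectified: a ray, as slopes to the right and down, at radius r is drawn at 1 + k1 r^2 times it, then the intrinsics apply), "rvec" (rotation vector, rad) and "tvec" (3), from world to camera coordinates, as OpenCV has them; the wrist camera has in their place "T_tool_cam" (4x4, takes a point from camera to tool coordinates, whose origin is the TCP and whose axes are the flange's). Camera axes: x right, y down, z forward; pixel columns grow to the right and rows downward; lengths in m; the calibration is good to about 2 mm. A picture is of the moment at which its call begins: read the wrist's pose just before it. camera_params takes no time and is no camera call.
A pose or a line that the arm cannot do raises bot.IKError and nothing moves.
- bot.hand_in(): hands the job in, once; it reports no verdict.
Readings, each from a call of its own:
- bot.get_time(): time.
- bot.get_joint_pos(): joint angles.
- bot.get_joint_vel(): joint speeds.
- bot.get_effort(): joint torques, N m.
- bot.get_tool_pos(): TCP position.
- bot.get_tool_rot(): TCP orientation.
- bot.get_force(): force on the tool from outside, world axes, zero at the start.
- bot.get_wrist_torque(): the same for the moment, N m.
- bot.get_grip_width(): finger opening in m.
Only numpy, scipy, OpenCV 4.12 (cv2) and the standard library are available. Lean on these libraries where they do the work, as an engineer would, in place of code of your own. Each camera call takes 0.05 s, during which the arm holds its last target.

TASK

Swing the sample changer's reader arm by its blue peg all the way in over the sample wheel, to its stop; then, with the arm left there, turn the wheel's black knob clockwise, feeling the clicks, to the third click from rest (the red sample under the reader), without running on to the fourth. The knob is sprung and runs back if let go, so keep gripping it at the third click: the program finishes while holding it there, with the bottle, the beaker and the jar left undisturbed.

Things in the scene. Friction and masses are not known exactly. Their poses are not given: they have to be found in the camera images.
- changer: Sample changer, a fixed off-white bench instrument, 300 (x) x 400 (y) x 90 mm high, with a flat grey deck on top at height 90 mm. Origin: centre of its underside, on the table; x, y along its sides, z up, and the dark screen is on its -x face. All lies on the deck: the sample wheel (axis at x 0, y -60 mm) and the reader arm's hinge (at x 90, y 130 mm).
- boom (a joint): Swing angle of the reader arm about its upright hinge, rad: 0 = fully in over the sample wheel, against its stop post; grows as the arm swings away clockwise (seen from above), up to 1.55. It starts 0.8 to 1.4 away. Swing it in counterclockwise. Stiff hinge, stays where it is left; about 0.7 N at the peg moves it.
- boom_peg (a point): Where to pinch the reader arm's peg: on the axis of the upright blue peg (14 mm diameter, standing 45 mm above the arm's upper face, which is 50 mm above the deck), 21 mm below the peg's top, 74 mm above the deck. The peg is 90 mm from the hinge. Site axes turn with the arm.
- boom_pivot (a point): Point on the reader arm's upright hinge axis, 50 mm above the deck.
- reader (a point): Centre of the underside of the reader head, a steel cylinder (34 mm diameter) at the free end of the grey arm, 156 mm from the hinge; the top of the head is 52 mm above the deck. With the arm fully in it is over the wheel's ring of samples, 62 mm from the wheel axis on the changer's +y side.
- turret (a joint): Turn of the sample wheel and knob, rad: 0 = at rest; grows as they turn clockwise seen from above, up to 2.12. Clicks (detents) every 24 degrees: 0.419, 0.838, 1.257 (the third), 1.676, 2.094. A spring drives it back to 0: 0.12 Nm at rest, 0.22 at the third click. Clicks add a ripple of +-0.08 Nm (hardest just after a click, easiest just before the next), too weak to hold it.
- knob: The black bar knob fixed on top of the sample wheel's shaft, 46 mm long (its x) x 14 mm wide (its y) x 36 mm high, white line on top towards its +x end. Origin: centre of the bar's underside, on the wheel axis, 62 mm above the deck (152 mm above the table); z up. At rest its x axis is the changer's x. Below the bar is only the 22 mm shaft.
- wheel_top (a point): Centre of the upper face of the aluminium sample wheel (170 mm diameter, upper face 13 mm above the deck), which turns with the knob. Six 19 mm sample dots sit 24 degrees apart at 62 mm radius: white under the reader position at rest, then yellow, green, red (comes under at the third click), violet, black. Site axes turn with the wheel.
- bottle: Loose amber bottle, 60 mm diameter, 115 mm tall, on the table beside the changer. Origin: centre of its base.
- beaker: Loose open glass beaker, 68 mm across, 85 mm tall, on the table on the other side of the changer. Origin: centre of its base.
- jar: Loose small white jar with red lid, 38 mm diameter, 45 mm tall, on the changer's deck at its far right corner (about x 115, y -160 mm in the changer's frame). Origin: centre of its base.
Not all that is in view belongs to the job. What is shaped like the beaker but purple is not meant. Leave any green look-alike of the bottle alone.

How it is judged:
On the way, in this order (a step that is already met when the one before it is completed fails the run):
1. the reader arm is swung fully in over the sample wheel (value of joint boom below 0.06 rad), for 0.2 s.
2. the knob is held at the third click (value of joint turret between 1.137 and 1.377 rad and contact force between the fingers and knob above 2 N), for 0.3 s.
At the end, for the whole second after the job is handed in: Reader arm in (within 0.06 rad of its stop); knob and wheel at the third click (1.257 rad, within 0.12 rad), held by the fingers (more than 2 N on the knob) through the last second; bottle, beaker and jar upright (all of step 2 and value of joint boom below 0.06 rad and angle between each of bottle, beaker, jar's own z axis and vertical below 0.2 rad); the arm keeps its last pose, push and grip.
It fails at once if the knob is turned on towards the fourth click (beyond 1.52 rad) (value of joint turret above 1.52 rad).
It fails at once if the knob is turned (beyond 0.25 rad) while the reader arm is not in (value of joint turret above 0.25 rad and value of joint boom above 0.12 rad).
It fails at once if the bottle, beaker or jar is disturbed (moved more than 25 mm) (distance of any of bottle, beaker, jar from where it was at the start of the episode above 0.025 m).
It also fails if it takes over 64 s, if anything falls off the work surface, if the arm or the gripper's body presses on something with over 40 N, if the wrist force passes 120 N, or if a joint passes its speed limit or range.

## Working session

There is one attempt and no reset: what is moved stays moved. The work goes in short steps, each a Python script; the robot and the scene stay as the last script left them, time stands still between calls to the robot, and variables do not carry over. Pictures are saved under pics/ and viewed, and the job is handed in when it is done.

```bash
ls; mkdir -p pics; python3 - <<'E'
from plant import bot, vision
import cv2
for n in ("scene","top","wrist"):
    cv2.imwrite(f"pics/{n}0.png",vision.get_image(n))
    print(n,vision.camera_params(n))
print(bot.get_time(),bot.get_tool_pos(),bot.get_tool_rot(),bot.get_grip_width())
E
```

```text
pics
scene {'intrinsics': array([[498.23156294,   0.        , 320.9001083 ],
       [  0.        , 498.23156294, 204.87786613],
       [  0.        ,   0.        ,   1.        ]]), 'k1': -0.09851200362921145, 'rvec': array([ 2.34484893,  0.76592918, -0.29512251]), 'tvec': array([-0.50343811, -0.18636889,  1.54670203])}
top {'intrinsics': array([[461.20714906,   0.        , 325.36466689],
       [  0.        , 461.20714906, 199.58405605],
       [  0.        ,   0.        ,   1.        ]]), 'k1': -0.009181463243321536, 'rvec': array([ 2.1622588 , -2.18612388,  0.09357668]), 'tvec': array([0.02755833, 0.63081941, 1.11281802])}
wrist {'intrinsics': array([[295.06208245,   0.        , 323.85016392],
       [  0.        , 295.06208245, 203.12621743],
       [  0.        ,   0.        ,   1.        ]]), 'k1': -0.02823335384917641, 'T_tool_cam': array([[ 1.02030199e-04, -9.53832994e-01, -3.00337491e-01,
         7.57609888e-02],
       [ 9.99999772e-01,  2.97651841e-04, -6.05585305e-04,
        -1.56596668e-03],
       [ 6.67023252e-04, -3.00337360e-01,  9.53832808e-01,
        -1.16857570e-01],
       [ 0.00000000e+00,  0.00000000e+00,  0.00000000e+00,
         1.00000000e+00]])}
0.15 [ 0.1257849  -0.53508984  0.25560293] [-1.15122083e-01  9.93351083e-01  7.16111179e-04 -1.41662377e-04] 0.08521116208084048
```

View pics/top0.png

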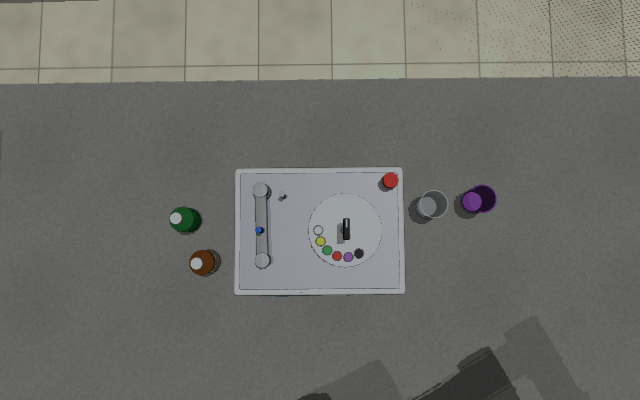

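View pics/scene0.png

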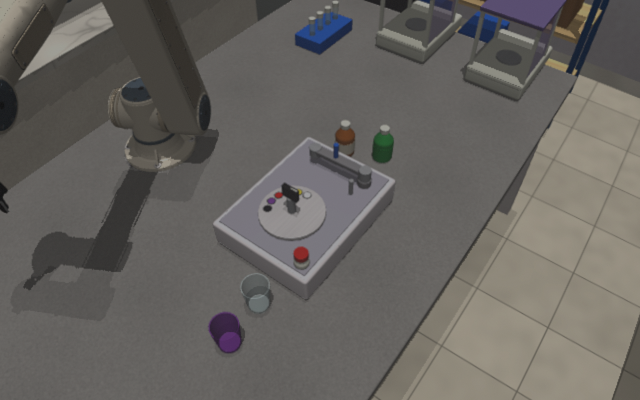

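View pics/wrist0.png

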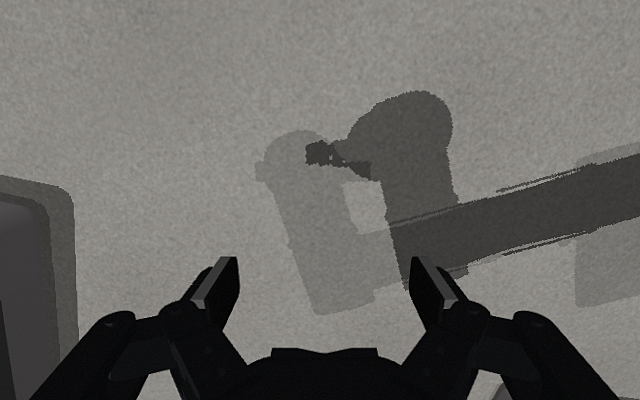

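The top view shows the changer at about (320,231) px, with its long side along the image's horizontal axis. The hinge is near (261,190), the reader end (262,260), the peg (259,230) and the knob (346,229). The jar is at (390,181), the bottle at (203,263) and the beaker at (432,205). Next I'll measure these precisely.

```bash
cat > h.py <<'E'
import numpy as np, cv2
from plant import bot, vision
from scipy.spatial.transform import Rotation as R
def cam(n):
    p=vision.camera_params(n); K=p["intrinsics"]
    if "rvec" in p:
        Rm=cv2.Rodrigues(p["rvec"])[0]; return K,p["k1"],Rm.T,-Rm.T@p["tvec"]
    T=np.eye(4);T[:3,:3]=R.from_quat(bot.get_tool_rot()).as_matrix();T[:3,3]=bot.get_tool_pos()
    T=T@p["T_tool_cam"]; return K,p["k1"],T[:3,:3],T[:3,3]
def ray(c,px):
    K,k1,Rm,o=c
    u=cv2.undistortPoints(np.array(px,float).reshape(-1,1,2),K,np.array([k1,0,0,0,0]))[:,0]
    d=np.c_[u,np.ones(len(u))]@Rm.T
    return o,d
def cast(c,px,z):
    o,d=ray(c,px); return o+d*((z-o[2])/d[:,2])[:,None]
def tri(c1,p1,c2,p2):
    A=np.zeros((3,3));b=np.zeros(3);L=[]
    for c,p in((c1,p1),(c2,p2)):
        o,d=ray(c,[p]);d=d[0]/np.linalg.norm(d[0]);P=np.eye(3)-np.outer(d,d);A+=P;b+=P@o;L.append((P,o))
    x=np.linalg.solve(A,b);return x,[np.linalg.norm(P@(x-o)) for P,o in L]
def blobs(mask,amin=8):
    n,l,s,c=cv2.connectedComponentsWithStats(mask.astype(np.uint8))
    return [(tuple(np.round(c[i],2)),int(s[i,4]),tuple(s[i,:4])) for i in range(1,n) if s[i,4]>=amin]
E
python3 - <<'E'
from h import *
t=cv2.imread("pics/top0.png"); s=cv2.imread("pics/scene0.png")
cv2.imwrite("pics/topz.png",cv2.resize(t[155:305,225:415],None,fx=4,fy=4,interpolation=cv2.INTER_CUBIC))
for n,im in(("top",t),("scene",s)):
    h=cv2.cvtColor(im,cv2.COLOR_BGR2HSV);H,S,V=[h[...,i].astype(int) for i in range(3)]
    print(n,"blue",blobs((H>105)&(H<125)&(S>130)&(V>50)))
    print(n,"red",blobs(((H<6)|(H>174))&(S>150)&(V>80)))
    print(n,"green",blobs((H>40)&(H<80)&(S>80)&(V>60),4)); print(n,"yel",blobs((H>22)&(H<35)&(S>120)&(V>80),4)); print(n,"vio",blobs((H>130)&(H<150)&(S>60)&(V>60),4))
# changer outline in top
h=cv2.cvtColor(t,cv2.COLOR_BGR2HSV)
g=cv2.GaussianBlur(t,(0,0),1)
m=((t.min(2)>130)).astype(np.uint8); m[:120]=0
m=cv2.morphologyEx(m,cv2.MORPH_CLOSE,np.ones((25,25)))
cs=max(cv2.findContours(m,0,2)[0],key=cv2.contourArea)
r=cv2.minAreaRect(cs);b=cv2.boxPoints(r);print(r,b)
c=cam("top");q=cast(c,b,.09);print(q.round(4),q.mean(0),np.linalg.norm(q-np.roll(q,1,0),axis=1))
print(cam("top")[3],cam("scene")[3])
E
```

```text
top blue [((np.float64(258.49), np.float64(229.46)), 35, (np.int32(255), np.int32(227), np.int32(9), np.int32(6)))]
top red [((np.float64(390.0), np.float64(179.73)), 171, (np.int32(383), np.int32(173), np.int32(15), np.int32(15))), ((np.float64(336.5), np.float64(255.5)), 52, (np.int32(333), np.int32(252), np.int32(8), np.int32(8)))]
top green [((np.float64(183.32), np.float64(218.73)), 318, (np.int32(170), np.int32(207), np.int32(24), np.int32(24))), ((np.float64(326.61), np.float64(249.86)), 59, (np.int32(323), np.int32(246), np.int32(9), np.int32(9)))]
top yel [((np.float64(320.21), np.float64(240.72)), 53, (np.int32(316), np.int32(237), np.int32(9), np.int32(8)))]
top vio [((np.float64(486.88), np.float64(196.66)), 97, (np.int32(471), np.int32(184), np.int32(26), np.int32(29))), ((np.float64(471.6), np.float64(201.07)), 306, (np.int32(462), np.int32(192), np.int32(20), np.int32(19))), ((np.float64(347.86), np.float64(256.5)), 58, (np.int32(344), np.int32(253), np.int32(9), np.int32(8)))]
scene blue [((np.float64(426.0), np.float64(0.46)), 13, (np.int32(422), np.int32(0), np.int3
[... 4339 characters left out ...]
 np.int32(2), np.int32(3))), ((np.float64(538.5), np.float64(26.17)), 6, (np.int32(537), np.int32(25), np.int32(4), np.int32(3))), ((np.float64(270.85), np.float64(200.53)), 34, (np.int32(268), np.int32(198), np.int32(7), np.int32(6))), ((np.float64(226.92), np.float64(331.17)), 845, (np.int32(208), np.int32(312), np.int32(33), np.int32(41)))]
((330.5, 230.5), (127.0, 193.0), 90.0) [[234. 167.]
 [427. 167.]
 [427. 294.]
 [234. 294.]]
[[ 0.7051  0.235   0.09  ]
 [ 0.6999 -0.2196  0.09  ]
 [ 0.4052 -0.2107  0.09  ]
 [ 0.4098  0.233   0.09  ]] [0.5549843  0.00943922 0.09      ] [0.29525137 0.45456354 0.29483065 0.44371278]
[0.52938874 0.01753592 1.16468734] [ 1.09064379 -0.60716504  1.05939474]
```

View pics/topz.png

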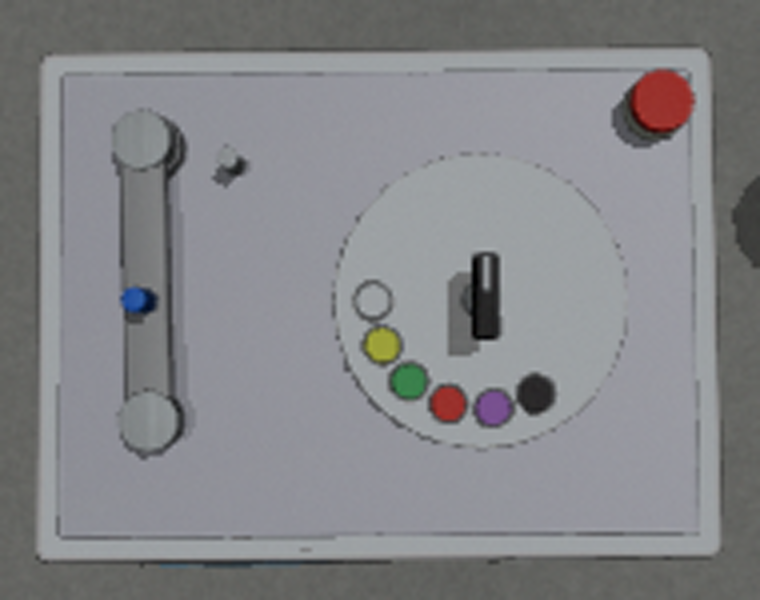

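```bash
python3 - <<'E'
from h import *
c=cam("top"); cs=cam("scene")
u=lambda p:np.array([[225+(a+.5)/4-.5,155+(b+.5)/4-.5] for a,b in p])
dots=np.vstack([u([(373,300)]),[[320.21,240.72],[326.61,249.86],[336.5,255.5],[347.86,256.5]],u([(536,394)])])
W=cast(c,dots,.103)[:,:2]
a=np.pi/2+np.radians(24)*np.arange(6)
M=np.c_[62*np.cos(a),62*np.sin(a)-60]/1000
Hg=cast(c,u([(141,139)]),.14)[:,:2]
rim=u([(333,300),(628,300),(480,152),(480,448)])
Rm=cast(c,rim,.103)[:,:2];wc=np.array([Rm[2:,0].mean() ,Rm[:2,1].mean()])
print("wheel centre rim",wc, "hinge",Hg)
cor=cast(c,u([(40,56),(709,48),(720,556),(37,562)]),.09)[:,:2]; Mc=np.array([[150,200],[150,-200],[-150,-200],[-150,200]])/1e3
P=np.vstack([W,wc,Hg,cor]);Q=np.vstack([M,[0,-.06],[.09,.13],Mc])
def fit(Q,P):
    q=Q-Q.mean(0);p=P-P.mean(0)
    th=np.arctan2((q[:,0]*p[:,1]-q[:,1]*p[:,0]).sum(),(q*p).sum())
    r=np.array([[np.cos(th),-np.sin(th)],[np.sin(th),np.cos(th)]]);t=P.mean(0)-r@Q.mean(0)
    return th,t,r
for idx in (slice(0,8),slice(0,12)):
    th,t,r=fit(Q[idx],P[idx]);print(th,t);print(((P-(Q@r.T+t))*1e3).round(1).tolist())
    print("knob",r@[0,-.06]+t,"hinge",r@[.09,.13]+t)
pt=cast(c,u([(131,299)]),.185);print("peg top",pt)
print("reader top",cast(c,u([(148,421)]),.142))
print("tri peg top",tri(c,u([(131,299)])[0],cs,(336,144)))
print("knob top",cast(c,u([(486,297)]),.188))
print("bottle",cast(c,[[196,264]],.115),"jar",cast(c,[[390,180]],.135),"beaker",cast(c,[[432,205]],.04))
E
```

```text
wheel centre rim [ 0.55519885 -0.02334132] hinge [[0.64563649 0.16655064]]
-0.004435152328515006 [0.55507232 0.03670875]
[[0.2, -0.3], [-0.0, -0.2], [-0.1, 0.4], [-0.2, 0.2], [0.1, -0.1], [-0.4, -0.3], [0.4, -0.1], [-0.0, 0.2], [-4.8, -2.6], [-2.8, 3.5], [2.4, 3.3], [1.3, -4.1]]
knob [ 0.55480622 -0.02329066] hinge [0.64564801 0.16630831]
-0.001379291462815884 [0.55471662 0.03676334]
[[0.6, -0.4], [0.3, -0.2], [0.2, 0.5], [0.1, 0.4], [0.2, 0.1], [-0.3, -0.1], [0.6, -0.1], [0.7, -0.1], [-3.8, -3.1], [-3.0, 3.0], [2.2, 3.7], [2.3, -3.7]]
knob [ 0.55463387 -0.0232366 ] hinge [0.64489584 0.16663908]
peg top [[0.55519375 0.16516317 0.185     ]]
reader top [[0.48915895 0.16213581 0.142     ]]
tri peg top (array([0.5550371 , 0.16555217, 0.18084005]), [np.float64(0.00035448268120236257), np.float64(0.00035448268120219246)])
knob top [[ 0.55413453 -0.02301353  0.188     ]]
bottle [[0.48034615 0.3144808  0.115     ]] jar [[ 0.66413241 -0.1255152   0.135     ]] beaker [[ 0.61383055 -0.2399505   0.04      ]]
```

```bash
cat >> h.py <<'E'
def down(phi):
    y=np.array([np.cos(phi),np.sin(phi),0]);z=np.array([0,0,-1.]);x=np.cross(y,z)
    return R.from_matrix(np.c_[x,y,z]).as_quat()
TH=-.0044; HG=np.array([.6456,.1664]); KN=np.array([.5548,-.0232])
D0=np.arctan2(-128,-90)+TH   # arm direction when in
E
python3 - <<'E'
from h import *
for p,f in (((.555,.1653,.171),-90),((.555,.1653,.171),90),((.5937,.0928,.171),-35),((.5937,.0928,.171),145),((*KN,.18),90),((*KN,.18),18),((*KN,.18),-90),((*KN,.18),-162)):
    j=bot.solve_ik(list(p),down(np.radians(f)));print(p,f,None if j is None else np.round(j,2))
bot.line_to([.126,-.535,.32])
bot.goto([.555,.1653,.29],down(np.radians(90)))
print(bot.get_time(),bot.get_tool_pos(),bot.get_force())
cv2.imwrite("pics/w1.png",vision.get_image("wrist"))
E
```

```text
(0.555, 0.1653, 0.171) -90 [ 0.56  0.35  0.02  0.   -1.24  1.01]
(0.555, 0.1653, 0.171) 90 [ 0.56  0.35  0.02  0.   -1.24 -2.13]
(0.5937, 0.0928, 0.171) -35 [ 0.41  0.39  0.08  0.   -1.26  2.12]
(0.5937, 0.0928, 0.171) 145 [ 0.41  0.39  0.08  0.   -1.26 -1.03]
(np.float64(0.5548), np.float64(-0.0232), 0.18) 90 [ 0.24  0.3  -0.03  0.   -1.24 -1.81]
(np.float64(0.5548), np.float64(-0.0232), 0.18) 18 None
(np.float64(0.5548), np.float64(-0.0232), 0.18) -90 [ 0.24  0.3  -0.03  0.   -1.24  1.33]
(np.float64(0.5548), np.float64(-0.0232), 0.18) -162 [ 0.24  0.3  -0.03  0.   -1.24  0.07]
3.6167 [0.5551872  0.16462602 0.29010263] [-0.62117918  0.31553044 -0.07310285]
```

View pics/w1.png

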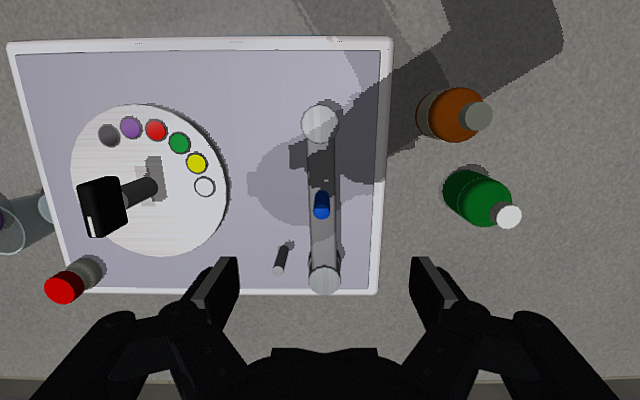

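Peg at (321,206), between the open jaws. The knob, dots and jar are clear on the left.

```bash
python3 - <<'E'
from h import *
im=cv2.imread("pics/w1.png");h=cv2.cvtColor(im,cv2.COLOR_BGR2HSV);H,S,V=[h[...,i].astype(int) for i in range(3)]
B=blobs((H>105)&(H<125)&(S>130)&(V>50));print(B)
x,y,w,hh=B[0][2];c=cam("wrist");print("top",cast(c,[[x+w/2,y+hh-6]],.185),"base",cast(c,[[x+w/2,y+3]],.14))
bot.line_to([.555,.165,.171],velocity=.12)
print(bot.get_force(),bot.get_time())
bot.command_gripper(.0,30)
print(bot.get_grip_width(),bot.get_force(),bot.get_tool_pos(),bot.get_time())
E
```

```text
[((np.float64(321.29), np.float64(205.41)), 353, (np.int32(313), np.int32(190), np.int32(17), np.int32(29)))]
top [[0.55791962 0.1613189  0.185     ]] base [[0.5538881  0.16095252 0.14      ]]
[-0.03302922  1.30574761  0.62454024] 4.8083
0.012867389416062157 [-1.5773102   0.73102115  1.18967207] [0.55498543 0.16489282 0.17114519] 5.4583
```

```bash
python3 - <<'E'
from h import *
a0=np.arctan2(*( -(HG-[.5551,.165]) )[::-1])%(2*np.pi); a1=D0%(2*np.pi); print(a0,a1,a1-a0)
print(bot.get_force().round(2))
n=9
for k in range(1,n+1):
    a=a0+(a1-a0)*k/n
    p=HG+.09*np.array([np.cos(a),np.sin(a)])
    bot.line_to([*p,.171],down(np.pi/2+a-a0),velocity=.06)
    print(k,round(bot.get_time(),2),bot.get_force().round(1),bot.get_tool_pos().round(4))
cv2.imwrite("pics/t2.png",vision.get_image("top"));cv2.imwrite("pics/s2.png",vision.get_image("scene")[100:300,180:440].repeat(3,0).repeat(3,1))
E
```

```text
3.157061033021061 4.095168778219449 0.9381077451983879
[-1.58  0.73  1.19]
1 5.77 [-4.9 -0.4  4.9] [0.5555 0.1553 0.1711]
2 6.08 [-5.6 -1.7  4.7] [0.557  0.1459 0.1712]
3 6.38 [-6.5 -2.8  4.7] [0.5595 0.1367 0.1711]
4 6.69 [-5.8 -2.8  4.9] [0.5629 0.1278 0.1712]
5 7.0 [-5.6 -3.4  5. ] [0.5673 0.1192 0.1712]
6 7.31 [-5.3 -4.5  5.4] [0.5725 0.1113 0.1711]
7 7.62 [-6.  -4.7  5.6] [0.5786 0.1039 0.1711]
8 7.92 [-4.8 -4.8  5.8] [0.5854 0.0971 0.1712]
9 8.23 [-5.3 -5.9  3.6] [0.5929 0.0911 0.1711]
```

View pics/s2.png

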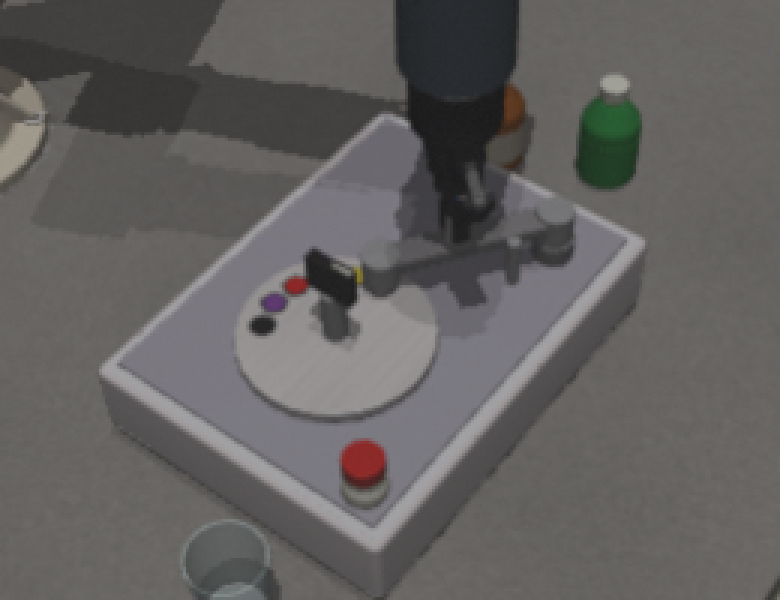

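The reader head is now over the wheel edge and the arm is close to or on its post. I'll press on gently until the force rises.

```bash
python3 - <<'E'
from h import *
a0=3.157
a1=D0%(2*np.pi)
for k in range(1,9):
    a=a1+.02*k
    p=HG+.09*np.array([np.cos(a),np.sin(a)])
    bot.line_to([*p,.171],down(np.pi/2+a1-a0),velocity=.02)
    f=bot.get_force(); t=np.array([-np.sin(a),np.cos(a)]);q=bot.get_tool_pos()
    ft=f[:2]@t
    print(k,f.round(1),"tang",round(ft,2),q.round(4),"ang",round(np.arctan2(q[1]-HG[1],q[0]-HG[0])%(2*np.pi)-a1,3))
    if ft<-18:break
bot.hold(.3)
cv2.imwrite("pics/s3.png",vision.get_image("scene")[100:300,180:440].repeat(3,0).repeat(3,1))
print(bot.get_time())
E
```

```text
1 [-7.  -4.8  6.4] tang -3.14 [0.5934 0.0907 0.1711] ang 0.014
2 [-13.8  -0.6   9.8] tang -11.27 [0.5935 0.0906 0.1711] ang 0.015
3 [-20.    4.   14.1] tang -19.04 [0.5936 0.0905 0.171 ] ang 0.016
9.4333
```

View pics/s3.png

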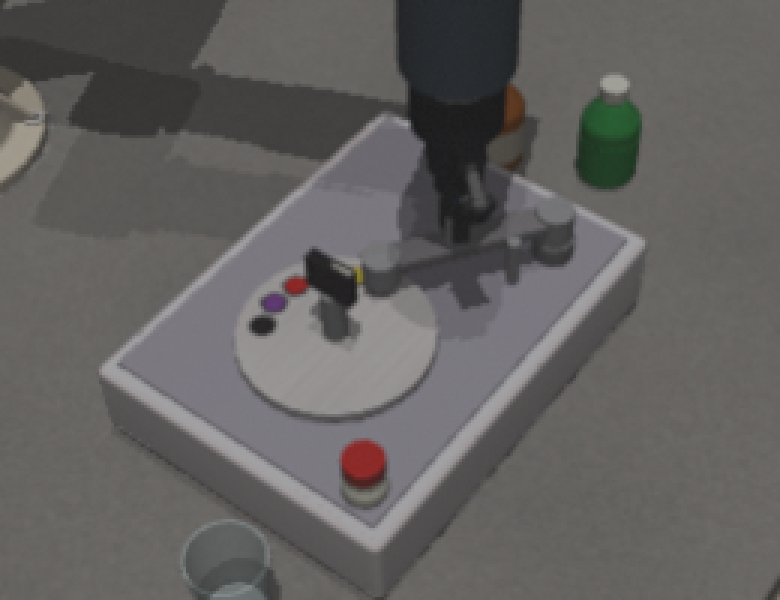

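The arm stalled with the tangential force rising to 19 N, so it is on the stop. Next I'll release the peg, rise, move over the knob and verify.

```bash
python3 - <<'E'
from h import *
bot.command_gripper(.04,30)
p=bot.get_tool_pos();bot.line_to([p[0],p[1],.29],velocity=.15)
cv2.imwrite("pics/w4.png",vision.get_image("wrist"))
bot.command_gripper(.085)
bot.goto([*KN,.29],down(np.radians(-90)+TH))
cv2.imwrite("pics/w5.png",vision.get_image("wrist"))
print(bot.get_time(),bot.get_tool_pos(),bot.get_joint_pos().round(3),bot.get_force(),bot.get_wrist_torque())
E
```

```text
13.4 [ 0.55484005 -0.02307341  0.28993941] [ 0.24   0.259  0.198 -0.    -1.51   1.326] [ 0.43555304 -0.70301916  0.46696308] [-0.00123766 -0.04790966 -0.01123173]
```

View pics/w4.png

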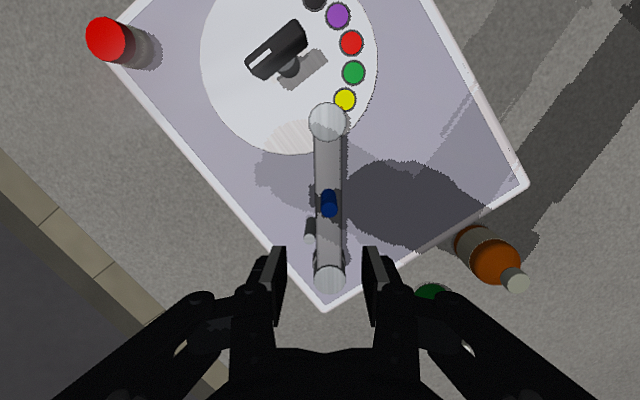

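View pics/w5.png

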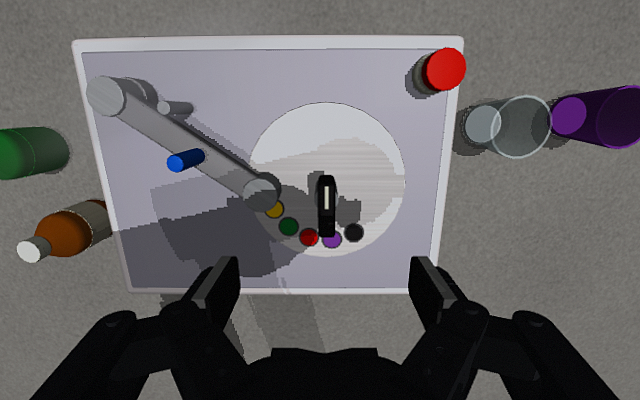

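```bash
python3 - <<'E'
from h import *
c=cam("wrist")
h_,r_=cast(c,[[107,96]],.142)[0],cast(c,[[263,191]],.142)[0]
print(h_,r_,"boom",D0-np.arctan2(*(r_-h_)[1::-1]), "knobtop",cast(c,[[326.5,180],[326.5,232]],.188))
print("boom using HG", D0-np.arctan2(*(r_[:2]-HG)[::-1]))
bot.line_to([*KN,.178],velocity=.1)
print(bot.get_force().round(2),bot.get_wrist_torque().round(3))
bot.command_gripper(0,80)
print(bot.get_grip_width(),bot.get_force().round(2),bot.get_wrist_torque().round(3),bot.get_tool_pos(),bot.get_time())
cv2.imwrite("pics/s6.png",vision.get_image("scene")[100:300,180:440].repeat(3,0).repeat(3,1))
E
```

```text
[0.6470391  0.16132638 0.142     ] [0.56173201 0.03203396 0.142     ] boom -0.03398681782172153 knobtop [[ 0.58257354 -0.02663343  0.188     ]
 [ 0.53985539 -0.0265543   0.188     ]]
boom using HG -0.059214039156033405
[-0.07 -0.14  0.54] [-0.007  0.014 -0.023]
0.012700219269905083 [-0.81 -5.98  4.54] [-1.685  0.375  0.096] [ 0.55513812 -0.02487842  0.17937909] 15.3167
```

View pics/s6.png

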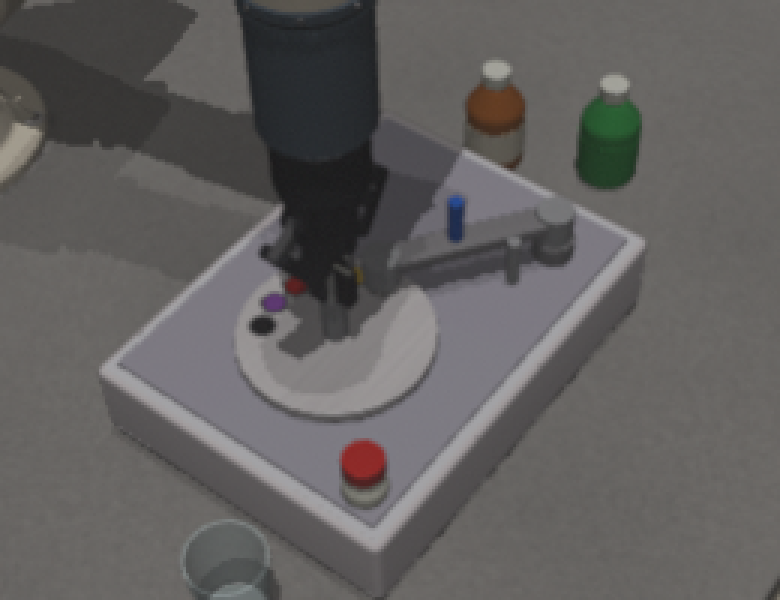

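The knob is gripped (12.7 mm reading, the same bias as on the peg). The hand was pulled 1.8 mm in -y, so I'll re-centre on the knob and then turn in steps while reading the torque.

```bash
python3 - <<'E'
from h import *
for y in (-.0255,-.0262):
    bot.line_to([.5551,y,.1793],velocity=.02)
    print(y,bot.get_force().round(2),bot.get_wrist_torque().round(3),bot.get_tool_pos().round(4))
p=bot.get_tool_pos()
t0=bot.get_time()
for d in range(3,31,3):
    bot.line_to([.5551,-.0262,.1793],down(np.radians(-90-d)+TH),velocity=.02)
    q=R.from_quat(bot.get_tool_rot()).as_matrix()[:,1]
    print(d,round(np.degrees(-np.arctan2(q[1],q[0])+TH)-90,2),"F",bot.get_force().round(1),"T",bot.get_wrist_torque().round(3),bot.get_tool_pos().round(4),round(bot.get_time(),2))
cv2.imwrite("pics/w7.png",vision.get_image("wrist"));cv2.imwrite("pics/t7.png",vision.get_image("top")[155:305,225:415].repeat(4,0).repeat(4,1))
E
```

```text
-0.0255 [-1.01  3.44  1.49] [0.936 0.318 0.04 ] [ 0.5551 -0.025   0.1794]
-0.0262 [-1.53  6.23  2.67] [1.848 0.472 0.043] [ 0.5552 -0.0251  0.1794]
3 2.97 F [-2.3  6.7  2.1] T [1.821 0.479 0.164] [ 0.5551 -0.025   0.1794] 16.15
6 5.97 F [-2.5  5.1  2.3] T [1.792 0.458 0.144] [ 0.5551 -0.025   0.1794] 16.4
9 8.97 F [-2.8  5.8  2.6] T [1.82  0.477 0.22 ] [ 0.5552 -0.025   0.1794] 16.65
12 11.97 F [-1.6  5.8  3.3] T [1.808 0.485 0.139] [ 0.5552 -0.025   0.1794] 16.9
15 14.97 F [-1.7  6.   2.5] T [1.867 0.52  0.089] [ 0.5552 -0.025   0.1794] 17.15
18 17.98 F [-1.5  5.6  2.8] T [1.864 0.459 0.108] [ 0.5552 -0.025   0.1794] 17.4
21 20.97 F [-1.5  5.9  2.2] T [1.861 0.488 0.085] [ 0.5552 -0.0249  0.1794] 17.65
24 23.97 F [-2.1  6.   3. ] T [1.808 0.496 0.114] [ 0.5552 -0.0249  0.1794] 17.9
27 26.96 F [-1.   6.2  2.4] T [1.868 0.463 0.202] [ 0.5552 -0.0249  0.1794] 18.15
30 29.96 F [-1.6  6.5  2.5] T [1.791 0.457 0.236] [ 0.5552 -0.0249  0.1794] 18.4
```

View pics/w7.png

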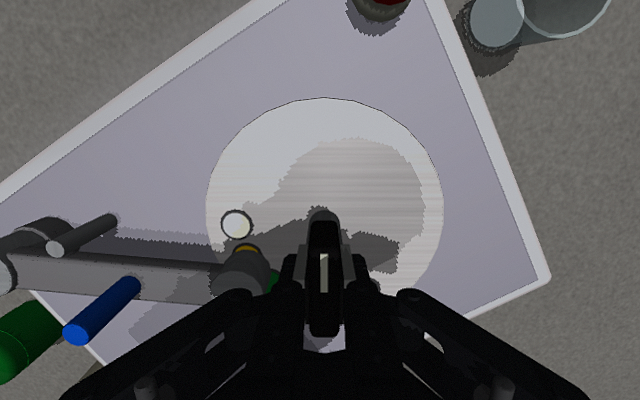

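View pics/t7.png

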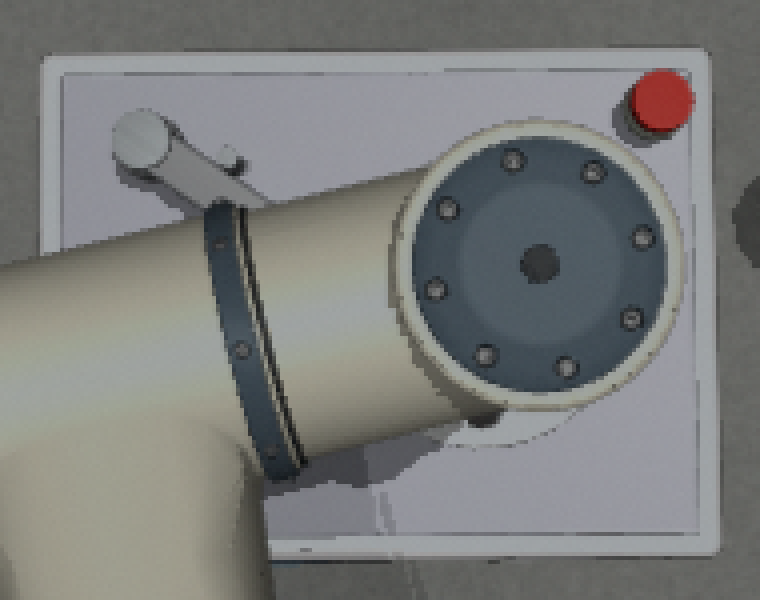

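The white dot, at (237,225), has moved out from under the reader, so the wheel follows the hand. The torque drop and rise at 24 to 27° was the first click. The zero-force centre is y=-0.0247. Continuing.

```bash
python3 - <<'E'
from h import *
def wheel(px):
    w=cast(cam("wrist"),[px],.103)[0][:2]-[.555,-.0247]; return w,np.degrees(np.pi/2+TH-np.arctan2(w[1],w[0]))
print("white at 30:",wheel((237,225)))
for d in list(range(32,72,2))+[71,72]:
    bot.line_to([.5551,-.0247,.1793],down(np.radians(-90-d)+TH),velocity=.02)
    q=R.from_quat(bot.get_tool_rot()).as_matrix()[:,1]
    T=bot.get_wrist_torque()
    print(d,round((np.degrees(-np.arctan2(q[1],q[0])+TH)-90)%360,2),"F",bot.get_force().round(1),"T",T.round(3),round(bot.get_time(),2))
im=vision.get_image("wrist");cv2.imwrite("pics/w8.png",im);cv2.imwrite("pics/s8.png",vision.get_image("scene")[100:300,180:440].repeat(3,0).repeat(3,1))
E
```

```text
white at 30: (array([0.03226861, 0.05150902]), np.float64(31.813613654905538))
32 31.93 F [-0.7  0.1  1.3] T [0.094 0.045 0.168] 18.75
34 33.93 F [-0.3  0.8  1.1] T [-0.04  -0.047  0.254] 19.0
36 35.93 F [-0.5  0.   1. ] T [-0.181 -0.043  0.193] 19.25
38 37.93 F [ 0.3 -0.7  2.1] T [-0.251 -0.128  0.132] 19.5
40 39.93 F [ 0.6 -0.4  1.3] T [-0.441 -0.179  0.102] 19.75
42 41.92 F [ 0.1 -1.5  1.7] T [-0.518 -0.231  0.111] 20.0
44 43.92 F [ 0.5 -1.6  2.2] T [-0.624 -0.306  0.119] 20.25
46 45.92 F [ 0.5 -1.3  0.8] T [-0.713 -0.441  0.127] 20.5
48 47.92 F [ 1.1 -2.1  2.3] T [-0.81  -0.423  0.209] 20.75
50 49.91 F [ 1.3 -2.5  1.4] T [-0.87  -0.581  0.238] 21.0
52 51.91 F [ 1.6 -2.6  2. ] T [-0.982 -0.65   0.201] 21.25
54 53.91 F [ 1.9 -2.3  1. ] T [-1.066 -0.707  0.27 ] 21.5
56 55.92 F [ 3.  -2.7  1.8] T [-1.162 -0.849  0.225] 21.75
58 57.92 F [ 2.4 -2.8  1.3] T [-1.161 -0.992  0.243] 22.0
60 59.92 F [ 1.6 -3.3  1.6] T [-1.262 -1.049  0.16 ] 22.25
62 61.93 F [ 3.1 -3.4  2. ] T [-1.273 -1.15   0.168] 22.5
64 63.92 F [ 3.8 -3.9  1.9] T [-1.346 -1.226  0.187] 22.75
66 65.91 F [ 3.8 -3.9  1.8] T [-1.403 -1.246  0.157] 23.0
68 67.91 F [ 3.  -3.3  2. ] T [-1.357 -1.172  0.133] 23.25
70 69.91 F [ 3.5 -3.7  1.1] T [-1.31  -1.221  0.15 ] 23.5
71 70.9 F [ 3.2 -2.6  2.5] T [-1.329 -1.245  0.232] 23.75
72 71.9 F [ 3.1 -3.7  2.1] T [-1.331 -1.24   0.224] 24.0
```

View pics/w8.png

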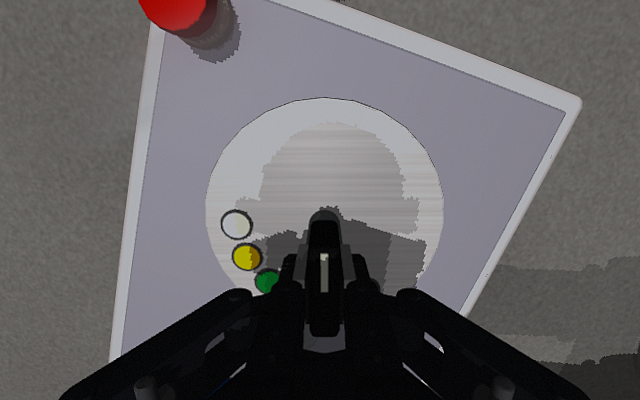

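View pics/s8.png

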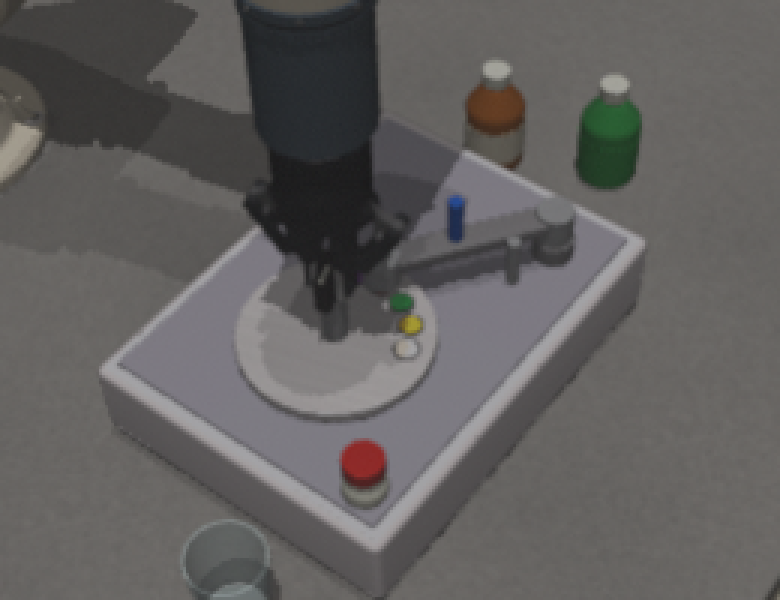

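```bash
python3 - <<'E'
from h import *
C=KN
C=np.array([.555,-.0245])
bot.hold(.3)
ims=vision.get_image("scene");imw=vision.get_image("wrist")
for n,im,rg in(("scene",ims,(180,100,440,300)),("wrist",imw,(200,200,300,300))):
    h=cv2.cvtColor(im,cv2.COLOR_BGR2HSV);H,S,V=[h[...,i].astype(int) for i in range(3)]
    for nm,k,m in(("yel",1,(H>20)&(H<35)&(S>120)&(V>60)),("green",2,(H>40)&(H<80)&(S>80)&(V>50))):
        for b in blobs(m,8):
            (x,y),A,_=b
            if rg[0]<x<rg[2] and rg[1]<y<rg[3]:
                w=cast(cam(n),[(x,y)],.103)[0][:2]
                for c in(KN,C):
                    v=w-c;print(n,nm,A,(x,y),"r",np.linalg.norm(v).round(4),"turn",np.degrees(np.pi/2+TH-np.arctan2(v[1],v[0])).round(1)+24*k)
for p,n in(((237,225),"wrist"),((180+407/3,100+349/3),"scene")):
    w=cast(cam(n),[p],.103)[0][:2]
    for c in(KN,C):
        v=w-c;print(n,"white","r",np.linalg.norm(v).round(4),"turn",np.degrees(np.pi/2+TH-np.arctan2(v[1],v[0])).round(1))
print(bot.get_grip_width(),bot.get_time())
E
```

```text
scene yel 32 (np.float64(316.38), np.float64(207.75)) r 0.0611 turn 73.4
scene yel 32 (np.float64(316.38), np.float64(207.75)) r 0.0618 turn 72.3
scene green 479 (np.float64(382.57), np.float64(147.21)) r 0.3285 turn 59.1
scene green 479 (np.float64(382.57), np.float64(147.21)) r 0.3297 turn 59.1
scene green 31 (np.float64(313.26), np.float64(200.26)) r 0.0603 turn 72.7
scene green 31 (np.float64(313.26), np.float64(200.26)) r 0.0614 turn 72.0
wrist yel 508 (np.float64(246.32), np.float64(257.11)) r 0.0617 turn 75.0
wrist yel 508 (np.float64(246.32), np.float64(257.11)) r 0.0623 turn 74.0
wrist green 337 (np.float64(266.48), np.float64(280.91)) r 0.0608 turn 76.4
wrist green 337 (np.float64(266.48), np.float64(280.91)) r 0.0618 turn 75.6
wrist white r 0.0623 turn 74.9
wrist white r 0.0624 turn 73.7
scene white r 0.0637 turn 74.6
scene white r 0.0639 turn 73.4
0.012771669847763668 24.5
```

Dots in both views put the wheel at 72–75° (target 72 ± 6.9), with no slip. I'll check the boom once more, then hand in.

```bash
python3 - <<'E'
from h import *
im=vision.get_image("scene");h=cv2.cvtColor(im,cv2.COLOR_BGR2HSV);H,S,V=[h[...,i].astype(int) for i in range(3)]
for b in blobs((H>105)&(H<125)&(S>130)&(V>50)):
    if 250<b[0][0]<400 and b[0][1]>100:
        x,y,w,hh=b[2];p=cast(cam("scene"),[(b[0][0],b[0][1])],.163)[0]
        print(b,p,"boom",D0-np.arctan2(p[1]-HG[1],p[0]-HG[0]),np.linalg.norm(p[:2]-HG))
        y2=cast(cam("scene"),[(335.71,148.9)],.163)[0];print("start peg same way",y2)
bot.hand_in();print(bot.get_time(),bot.get_grip_width())
E
```

```text
((np.float64(331.47), np.float64(172.25)), 53, (np.int32(330), np.int32(166), np.int32(4), np.int32(14))) [0.59386817 0.09095386 0.163     ] boom -0.016170481776704992 0.09147842865370477
start peg same way [0.5540121  0.16540672 0.163     ]
the job is handed in; nothing more can be done
the job is handed in; nothing more can be done
```

I swung the reader arm in by its blue peg to its stop, turned the knob clockwise to the third click, and handed the job in while still gripping it. No verdict was reported.

- **Reader arm:** it stalled on the stop post with the push rising to about 19 N. After I let go, the peg still measured about −0.02 rad from the stop. Rougher wrist-view estimates gave −0.03 to −0.06, slightly past the stop, most likely calibration error.
- **Knob:** my set grip was 80 N and the hand was turned to 71.9°. Torque rises came at about 24–27°, 48° and 71°, matching the three clicks, though the readings were noisy. The sample dots put the wheel at 72.0–73.4° from the scene camera, with one rough reading of 74.6°. The wrist camera gave 73.7–76.4°. All are within the 72 ± 6.9° band, and there was no slip in the grip.
- **Small disagreement:** the knob axis was about 1.5 mm further to the robot's right than my top-view fit, so I re-centred on it. A sideways force of 3–5 N remained while holding.
- **Loose objects:** the jar, bottle and beaker looked upright and unmoved in the last pictures, though I did not measure them at the end. I took no readings after hand-in, at about 24.6 s of the 64 s allowed.

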